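# Set up the coffee machine for a mug

## Task

Get the coffee machine ready for a big cup: hold its release lever squeezed while you lower the cup platform from the top notch to the second notch from the bottom, the highest one at which the mug fits under the spout, and let go so that it locks there. Then stand the patterned mug upright on the platform, centred under the spout, and push the cup-size slide on the sloping front all the way to its large-cup end, on the right. Leave the tall glass, the sugar canister and the teaspoon alone, and do not tip the mug over.

Things in the scene. Friction and masses are not known exactly. Their poses are not given: they have to be found in the camera images.
- coffee_machine: Grey coffee machine, 234 mm deep, 150 wide, 308 high. Origin on the worktop plumb below the spout; x points from its front to its back, z up. The 130 mm wide head overhangs the cup platform: underside 232 mm up, front edge at x = -56 mm, so reach below it with the tool tilted. The head's front slopes back at 45 degrees. The foot (22 mm high) begins at x = -62 mm, the rack and column at x = 58 mm.
- spout (a point): The tips of the spout (42 mm wide, hanging under the head): plumb above the machine's origin, 198 mm over the worktop. Axes as the machine's.
- cup_platform (a joint): Height of the cup platform over its lowest notch (m). Four notches: it rests locked at 0, 0.032, 0.064 or 0.096 (3 mm upward play). It starts locked in the top one. The second notch from the bottom is 0.032. With the lever squeezed it slides freely (weight 6 N, drag 50 N per m/s); let go between notches it sinks and locks in the next notch below.
- release_lever (a joint): Release lever of the platform (rad): 0 locked (sprung), about 0.17 squeezed against its stop. Its tooth is clear of the notches only above 0.155, near the stop. The spring takes about 4 N at the paddle; once let go, the lever springs back by itself.
- platform_top (a point): Middle of the flat top of the cup platform (steel plate, 104 mm deep, 108 wide, 8 thick), below the spout; moves with the platform; axes as the machine's. It is 46 mm over the worktop in the lowest notch, 78 mm in the second.
- grip_point (a point): Squeeze point between two upright plates (32 mm along x, 30 high, 7 thick) that stick out in front of the platform, 84 mm before and 18 mm below the middle of its top. Right (-y): fixed, outer face 17 mm from here. Left (+y): lever paddle, flared, outer face 31 mm from here, 17 mm when squeezed to its stop along y (34 mm over both). Plate tops are 3 mm below the platform's top.
- size_slide (a joint): Cup-size slide on the head's sloping front (m): 0 at its left end (small cup mark), 0.046 at its right end stop (large cup mark); moves along the machine's -y, friction 1.5 N, stays where it is left.
- slide_grip (a point): Middle of the outer end of the size slide's aluminium grip: 20 mm wide along its travel (y), 16 mm the other way, standing 25 mm out of the sloping front. Its z axis points square out of the sloping front (45 degrees up, to the machine's front); its y is the machine's y.
- mug_centre (a point): Centre of the underside of the patterned white mug: 82 mm across, 93 mm high, open end up, 0.17 to 0.34 kg. Its -y axis points to the handle, z up. The mug stands on the worktop right of the machine, its handle turned roughly towards the robot; it may have changed places with the tall glass.
- mug_handle (a point): Middle of the outer part of the mug's handle: an upright loop in the mug's y-z plane, 12 mm thick (along the mug's x), from 29 to 82 mm above the mug's foot; this point lies 64 mm from the mug's axis, 55 mm up; the handle's outer edge is 71 mm from the axis. Axes as the mug's.
- tall_glass: Tall empty glass, 66 mm across, 145 mm high: a bystander right of the machine. Origin at the centre of its underside.
- sugar_canister: Round white canister with a wooden lid and knob, 92 mm across, 120 mm high: a bystander left of the machine.
- teaspoon: Steel teaspoon lying on the worktop at the left, 134 mm long: a bystander.
Things that resemble listed ones, but are neither listed nor needed, are in the scene too. Leave any red look-alike of the part that bears mug_centre alone.

How it is judged (in metres and radians):
On the way, in this order (a step that is already met when the one before it is completed fails the run):
1. the cup platform is locked in the second notch from the bottom, its lever let go (value of joint cup_platform between 0.029 and 0.0365 m and value of joint release_lever below 0.03 rad), for 0.2 s.
2. the mug stands on the platform under the spout (horizontal distance between mug_centre and spout below 0.015 m and angle between mug_centre's own z axis and vertical below 0.1 rad and z of mug_centre in the frame of platform_top between -0.004 and 0.004 m), for 0.2 s.
At the end, for the whole second after the job is handed in: The platform rests locked in the second notch from the bottom (3 mm below to 4.5 mm above it) with the lever sprung back, the mug stands upright on it (within 0.1 rad), its axis within 15 mm of the spout's, and the size slide is within 3 mm of its right end stop (all of step 1 and all of step 2 and value of joint size_slide above 0.043 m and velocity of joint cup_platform below 0.02 m/s); the robot touches nothing.
It fails at once if the mug is tipped over (angle between mug_centre's own z axis and vertical above 0.6 rad).
It fails at once if the tall glass is pushed or knocked over (distance of tall_glass from where it was at the start of the episode above 0.03 m).
It fails at once if the sugar canister is pushed or knocked over (distance of sugar_canister from where it was at the start of the episode above 0.03 m).
It fails at once if the teaspoon is pushed or knocked over (distance of teaspoon from where it was at the start of the episode above 0.03 m).
It also fails if it takes over 72 s, if anything falls off the work surface, if the arm or the gripper's body presses on something with over 40 N, if the wrist force passes 120 N, or if a joint passes its speed limit or range.

## Robot

A 6-joint arm with a two-finger parallel gripper is mounted at the origin on a cart in front of the work surface, level with it; the furniture and walls round the work are solid. World frame = base frame: x ahead of the robot, y to its left, z up, the work surface at z = 0. Lengths are in m, angles in degrees, forces in N, time in s.
With the tool pointing down it reaches from about 0.225 to 0.725 m from the base axis. Payload 3.1 kg.
Tool frame: the origin (TCP) lies at the very end of the fingers, on their centre line; the grasp point (between the pads) lies 19 mm behind it; z points along the fingers, y is the line along which they close (so a half turn about z gives the same grasp; the last joint's range is limited). The gripper opens to 85 mm and grips with 20 to 120 N. Pads are 22 mm wide; open, the fingers measure 114 mm over their backs; the gripper's body (76 mm by 85 mm) begins 54 mm behind the grasp point. The pads swing forward as they close: fully open they stand 13 mm farther back than shut.
Start: joints at [-7.322, 2.75, 5.684, 92.934, 0, 82.678], TCP at [0.525, -0, 0.231] pointing down, gripper open.
Joint ranges: [-166.93, 166.93], [-56.73, 111.36], [-69.38, 81.34], [-121.58, 131.49], [-85.45, 84.26], [-180, 180]. Speed limits (degrees/s): [159.86, 159.86, 180, 180, 180, 180].

## Interface

Orientations are given as a 3x3 rotation matrix whose columns are the frame's x, y, z axes.
In Python, from plant import arm gives the robot as it stands. The module is installed in compiled form; this text tells all that it offers.
- The arm moves only by the tool step_arm, never from a script. Its argument "series" is a list of rows, each a list of 7 numbers: the shift along the world's x, y, z in mm, then the turn, a rotation vector about the world's x, y, z in rad, then the finger opening in mm, from 0 to 85.4. A call has 1 to 5 rows; each row is the pose to reach, as a shift and turn from the pose commanded when the call began; what a row does not reach only later rows make up. A row lasts 1/8 s, in which the tool goes at most 62.5 mm and 10.7 degrees, less where a joint would pass 70% of its speed; a pose out of reach is approached as far as the arm can. A call with a gripper value outside its range is refused whole. The fingers move at their own pace and stop on an object; "grip_force" is the grip in N (left out, the last holds). Time passes only in rows, so rows that repeat a pose let the fingers close. It gives the time, the measured TCP pose, the force, the opening and the grip force at its end, in the units of the state.
- arm.get_state(): the state, without advancing time (a new reading comes with each control period).
- arm.camera(name): name is "scene" or "side" or "wrist"; returns a dict with "img" (384x512x3 uint8, red, green, blue), "fx", "fy", "cx", "cy" (pixels), "rvec" (rotation vector, rad) and "tvec" (3), from world to camera coordinates, as OpenCV has them. Camera axes: x right, y down, z forward; pixel columns grow to the right and rows downward; lengths in m; the calibration is good to about 2 mm. The wrist camera is an equidistant fisheye: a pixel r from the principal point sees the ray r / f radians off the axis. A picture is of the moment at which its call begins. There is no depth.
- arm.close_job(): hands the job in; it is judged then, once.
The state is a dict: "clock": time; "qpos": joint angles; "dq": joint speeds; "joint_efforts": joint torques, N m; "eef_pos": TCP position; "ee_rot": TCP orientation; "ft_force": force on the tool from outside, world axes, zero at the start; "torque": the same for the moment, N m; "finger_gap": opening from 0.0 (shut) to 1.0 (fully open); "gripper_force": force on a finger pad.
Only numpy, scipy, OpenCV 4.12 (cv2) and the standard library are available. Lean on these libraries where they do the work, as an engineer would, in place of code of your own. Each camera call takes 0.05 s, during which the arm holds its last target. There are 200 camera calls.

## Working session

There is one attempt and no reset: what is moved stays moved. The work goes in short steps, Python scripts to look and compute and a tool call to move; the robot and the scene stay as the last step left them, time stands still between calls to the robot, and variables do not carry over. Pictures are saved under pics/ and viewed, at most 10 in all, crops included, and the job is handed in when it is done.

Besides the shell and the picture viewer there is one more tool, called after "Request:" in YAML: its name, and indented under it one key for each argument. step_arm: Moves the arm, as the interface text tells. Its arguments: {"type":"object","properties":{"series":{"type":"array"},"grip_force":{"type":"number"}},"required":["series"]}

```bash
mkdir -p pics; cat > h.py <<'E'
import numpy as np, cv2
from plant import arm
def snap(name,fn=None):
    c=arm.camera(name)
    np.savez(f'{name}.npz',**{k:np.array(v) for k,v in c.items()})
    if fn: cv2.imwrite('pics/'+fn,c['img'][:,:,::-1])
    return c
def load(name): 
    d=np.load(f'{name}.npz'); return {k:d[k] for k in d}
def ray(c,u,v):
    R=cv2.Rodrigues(np.array(c['rvec'],float))[0]; t=np.array(c['tvec'],float).ravel()
    d=np.array([(u-c['cx'])/c['fx'],(v-c['cy'])/c['fy'],1.]); d=R.T@d
    return -R.T@t, d/np.linalg.norm(d)
def onplane(c,u,v,z):
    o,d=ray(c,u,v); return o+d*(z-o[2])/d[2]
def tri(c1,p1,c2,p2):
    o1,d1=ray(c1,*p1);o2,d2=ray(c2,*p2)
    s=np.linalg.lstsq(np.c_[d1,-d2],o2-o1,rcond=None)[0]
    a=o1+d1*s[0];b=o2+d2*s[1]; return (a+b)/2,np.linalg.norm(a-b)
def proj(c,P):
    p=cv2.projectPoints(np.array(P,float).reshape(-1,3),np.array(c['rvec'],float),np.array(c['tvec'],float),np.array([[c['fx'],0,c['cx']],[0,c['fy'],c['cy']],[0,0,1.]]),None)[0]
    return p.reshape(-1,2)
E
python3 - <<'E'
from h import *
a=snap('scene');b=snap('side')
for c in(a,b):
    print(c['fx'],ray(c,256,192))
cv2.imwrite('pics/a.png',cv2.resize(a['img'][:,:,::-1],(800,600)))
cv2.imwrite('pics/b.png',cv2.resize(b['img'][:,:,::-1],(800,600)))
print(arm.get_state())
E
```

```text
480.5123961950055 (array([-0.34759666,  0.82273632,  1.01521003]), array([ 0.57427704, -0.55893485, -0.59816195]))
381.21624192580623 (array([ 0.31387026, -0.88346189,  0.58455004]), array([ 0.1791553 ,  0.90550274, -0.3846663 ]))
{'clock': 0.1, 'qpos': array([-7.32226429e+00,  2.78966112e+00,  5.59967946e+00,  9.29337881e+01,
       -6.57286805e-04,  8.26776523e+01]), 'dq': array([ 0.00595172, -0.15861213,  0.20227272, -0.0502694 ,  0.10263036,
        0.07905703]), 'joint_efforts': array([ 2.71639910e-03, -3.39851224e+01,  3.20935750e+01,  1.58655003e-02,
       -1.84533587e-04,  2.52461535e-05]), 'eef_pos': array([5.24440579e-01, 5.68768382e-05, 2.30217069e-01]), 'ee_rot': array([[-1.18461246e-06,  9.99997702e-01, -2.14403404e-03],
       [ 9.99999965e-01,  1.75050809e-06,  2.63937809e-04],
       [ 2.63940955e-04, -2.14403366e-03, -9.99997667e-01]]), 'ft_force': array([-0.01919444, -0.50456926,  0.49636898]), 'torque': array([ 0.0356934 , -0.01417509,  0.05823193]), 'gripper_force': 0.0, 'finger_gap': 1.0003716276619197}
```

View pics/a.png

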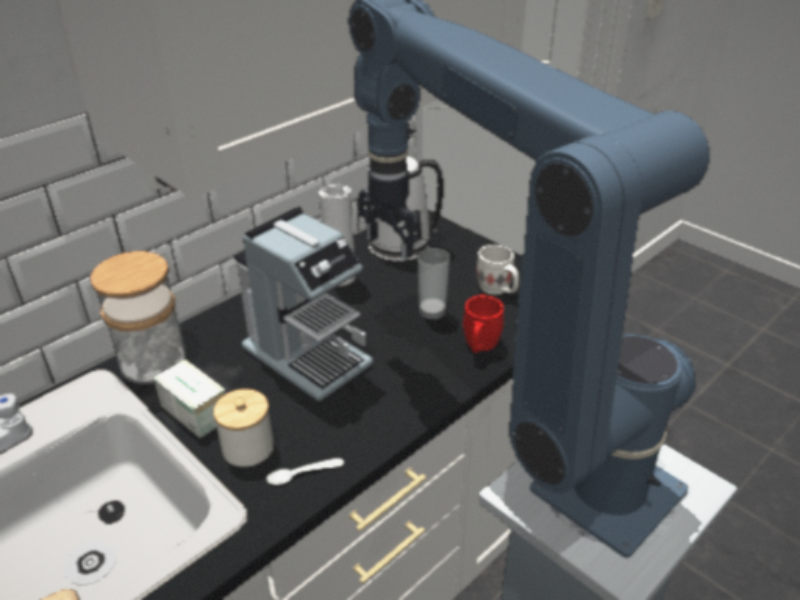

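View pics/b.png

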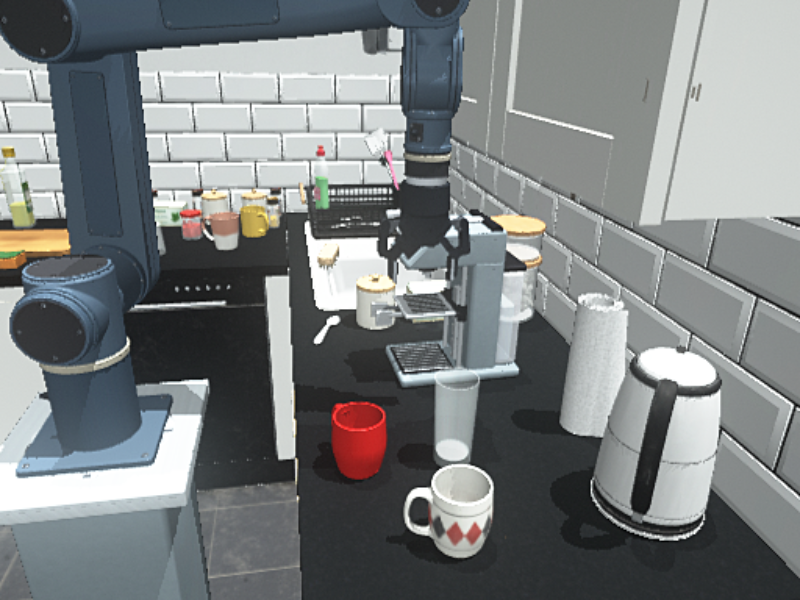

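The scene view shows two mugs. The red one (scene 484,322; side 358,440) is the look-alike. The white one with diamonds (scene 496,270; side 460,510) fits "patterned white mug", with its handle towards the robot. The machine is at scene (305,300) with its front facing the robot, the platform at (322,315) and the slide panel at (325,262). I'll enlarge the machine and the mug.

```bash
python3 - <<'E'
from h import *
a=load('scene');b=load('side')
A=cv2.resize(a['img'][130:260,145:245,::-1],None,fx=4.6,fy=4.6,interpolation=cv2.INTER_CUBIC)
B=cv2.resize(b['img'][295:365,250:330,::-1],None,fx=4,fy=4,interpolation=cv2.INTER_CUBIC)
M=np.zeros((600,800,3),np.uint8);M[:A.shape[0],:A.shape[1]]=A;M[:B.shape[0],470:790]=B
C=cv2.resize(a['img'][150:195,295:340,::-1],None,fx=6,fy=6,interpolation=cv2.INTER_CUBIC);M[300:570,480:750]=C
cv2.imwrite('pics/c.png',M)
B=cv2.resize(b['img'][125:250,235:345,::-1],None,fx=4.8,fy=4.8,interpolation=cv2.INTER_CUBIC)
cv2.imwrite('pics/d.png',B)
E
```

```text
(no output)
```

View pics/c.png

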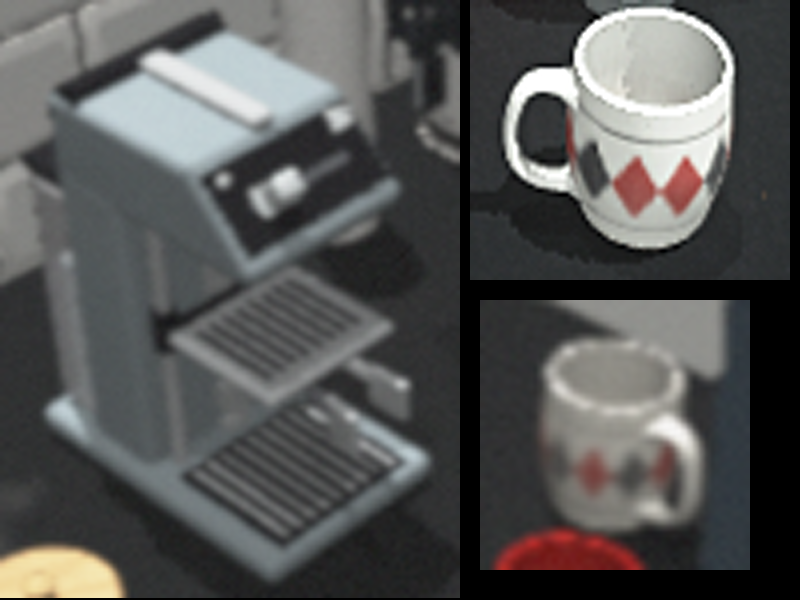

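View pics/d.png

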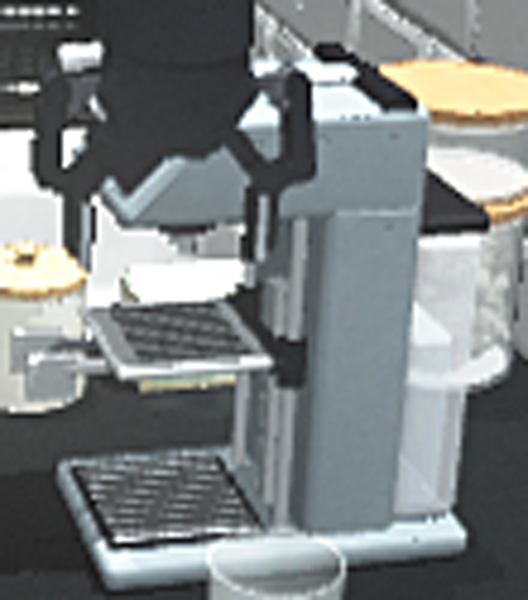

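The white mug with diamonds is confirmed as the target. The machine crop shows the plate corners clearly: scene crop (165,333), (272,388), (393,325), (292,268). The slide grip is at (288,183), and the foot and head edges are also visible. Next I'll fit the pose from these points.

```bash
cat > fit.py <<'E'
from h import *
from scipy.optimize import least_squares
a=load('scene');b=load('side')
sa=lambda x,y:((x+.5)/4.6-.5+145,(y+.5)/4.6-.5+130)
sb=lambda x,y:((x+.5)/4.8-.5+235,(y+.5)/4.8-.5+125)
P=[(a,sa(165,335),(52,54,142)),(a,sa(272,390),(-52,54,142)),(a,sa(394,325),(-52,-54,142)),(a,sa(292,268),(52,-54,142)),
(a,sa(431,460),(-62,-75,22)),(a,sa(272,565),(-62,75,22)),
(a,sa(245,278),(-56,65,232)),(a,sa(400,187),(-56,-65,232)),
(b,sb(84,308),(-52,54,142)),(b,sb(120,368),(-52,-54,142)),(b,sb(272,360),(52,-54,142)),
(b,sb(103,570),(-62,-75,22)),(b,sb(60,460),(-62,75,22))]
def M(p):
    c,s=np.cos(p[2]),np.sin(p[2]); return np.array([[c,-s,0],[s,c,0],[0,0,1]]),np.array([p[0],p[1],0])
def f(p):
    R,t=M(p); return np.concatenate([proj(c,R@(np.array(m)/1000)+t)[0]-np.array(q) for c,q,m in P])
s=least_squares(f,[.55,.1,0],loss='soft_l1')
if __name__=='__main__':
    print(s.x,np.degrees(s.x[2]));print(s.fun.reshape(-1,2).round(1))
    R,t=M(s.x)
    print('grip pt',R@[-.084,0,.124]+t,'spout',t)
    g=sa(285,187); print('slide px',g,[ (R.T@(onplane(a,*g,z)-t)).round(4) for z in(.26,.27,.28,.29,.3)])
    # mug: white mask contours
    for c,n,roi in((b,'side',(255,290,330,362)),(a,'scene',(300,150,336,192))):
        x0,y0,x1,y1=roi; im=c['img'][y0:y1,x0:x1].astype(int)
        m=((im.max(2)>95)).astype(np.uint8)
        k,l,st,ce=cv2.connectedComponentsWithStats(m); i=1+st[1:,4].argmax(); print(n,st[i]+[x0,y0,0,0,0],ce[i]+[x0,y0])
    for q in((273,365.5)):pass
E
python3 fit.py
```

```text
[0.56704712 0.14219637 0.02352486] 1.3478752890606425
[[-0.2 -1.4]
 [-0.5  2.1]
 [ 0.5 -0.5]
 [-0.4 -2.3]
 [ 0.9 -1.2]
 [-0.8  0.1]
 [ 0.9  3.5]
 [ 1.8  3.6]
 [-0.2 -1.2]
 [-0.2  0.4]
 [ 3.1 -0.3]
 [ 0.4 -1. ]
 [-0.2 -1. ]]
grip pt [0.48307036 0.14022047 0.124     ] spout [0.56704712 0.14219637 0.        ]
slide px (206.56521739130434, 170.2608695652174) [array([-0.0189,  0.0019,  0.26  ]), array([-0.0306,  0.0112,  0.27  ]), array([-0.0422,  0.0205,  0.28  ]), array([-0.0538,  0.0297,  0.29  ]), array([-0.0655,  0.039 ,  0.3   ])]
side [ 258  290   58   67 2401] [291.60974594 323.45564348]
scene [305 150  31  38 868] [319.70967742 167.24884793]
```

Request:
step_arm:
  series:
    - [-30, 0, 10, 0, 0, 0.18, 85]
    - [-60, 0, 20, 0, 0, 0.36, 85]
    - [-90, 0, 20, 0, 0, 0.54, 85]
    - [-110, 0, 20, 0, 0, 0.72, 85]
    - [-125, 0, 20, 0, 0, 0.9, 85]

```text
clock: 0.72
eef_pos: [0.3989, 0.0001, 0.2509]
ee_rot: [[-0.787, 0.617, -0.001], [0.617, 0.787, 0.0], [0.001, -0.0, -1.0]]
ft_force: [-0.2, 0.1, 1.0]
finger_gap: 0.995
gripper_force: 0.0
```

Request:
step_arm:
  series:
    - [0, 30, 0, 0, 0, 0.18, 85]
    - [0, 60, 0, 0, 0, 0.36, 85]
    - [0, 90, 0, 0, 0, 0.54, 85]
    - [0, 115, 0, 0, 0, 0.69, 85]
    - [0, 135, 0, 0, 0, 0.69, 85]

```text
clock: 1.35
eef_pos: [0.3996, 0.1359, 0.2507]
ee_rot: [[-1.0, -0.021, -0.001], [-0.021, 1.0, -0.0], [0.001, -0.0, -1.0]]
ft_force: [0.7, 0.3, -0.2]
finger_gap: 0.994
gripper_force: 0.0
```

Request:
step_arm:
  series:
    - [0, 0, -10, 0, -0.16, 0, 85]
    - [0, 0, -20, 0, -0.32, 0, 85]
    - [0, 0, -30, 0, -0.48, 0, 85]
    - [0, 0, -40, 0, -0.64, 0, 85]
    - [0, 0, -50, 0, -0.785, 0, 85]

```text
clock: 1.98
eef_pos: [0.4196, 0.1526, 0.2016]
ee_rot: [[-0.723, 0.001, 0.69], [-0.019, 1.0, -0.022], [-0.69, -0.028, -0.723]]
ft_force: [1.5, 1.2, 0.5]
finger_gap: 0.998
gripper_force: 0.0
```

```bash
python3 - <<'E'
from h import *
np.set_printoptions(precision=4,suppress=True)
s=arm.get_state();print(s['clock'],s['eef_pos'],s['ee_rot'],s['qpos'],s['ft_force'])
w=snap('wrist');b=snap('side','side2.png')
R=cv2.Rodrigues(w['rvec'])[0];print(w['fx'],w['cx'],w['cy'],-R.T@w['tvec'].ravel(),R[2])
W=cv2.resize(w['img'][:,:,::-1],None,fx=1.5,fy=1.5)[:300*2]
B=cv2.resize(b['img'][125:250,235:345,::-1],None,fx=4.8,fy=4.8,interpolation=cv2.INTER_CUBIC)
cv2.imwrite('pics/w1.png',W);cv2.imwrite('pics/s2.png',B)
E
```

```text
1.975 [0.4196 0.1526 0.2016] [[-0.7234  0.0014  0.6904]
 [-0.0186  0.9996 -0.0216]
 [-0.6902 -0.0285 -0.7231]] [ 23.2138 -56.748  -50.3797  55.4812 -16.9759  16.2733] [1.4613 1.1884 0.5257]
297.3186396354542 248.96148497944054 189.88838101463807 [0.2671 0.1548 0.2549] [ 0.8693 -0.0154 -0.4941]
```

View pics/w1.png

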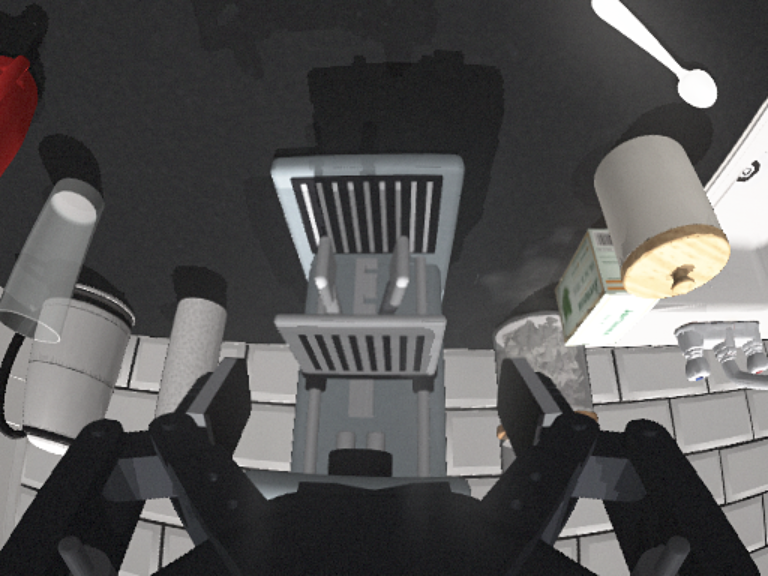

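View pics/s2.png

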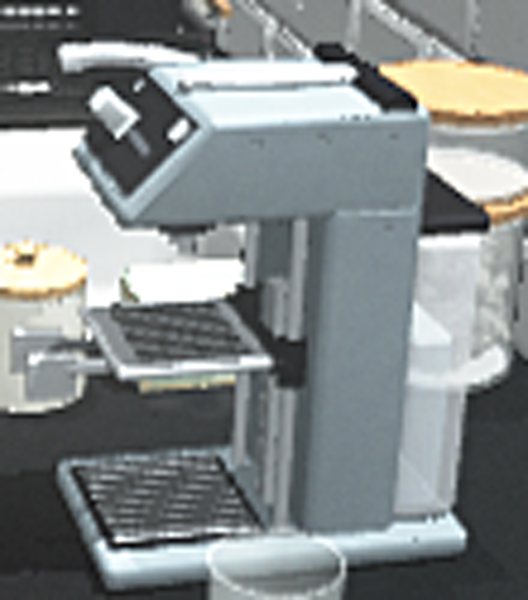

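The wrist view looks from above and in front, upside down. It shows the platform with its front edge at about row 325, x 277 to 446, and the two plates at (325,265), which is fixed, and (403,265), the paddle. The side view now shows the head and the slide grip clear, at (112,112) in the crop. I'll refine the pose with these.

```bash
cat > fit2.py <<'E'
from fit import *
w=load('wrist')
def projw(P):
    K=np.array([[w['fx'],0,w['cx']],[0,w['fy'],w['cy']],[0,0,1.]])
    return cv2.fisheye.projectPoints(np.array(P,float).reshape(-1,1,3),w['rvec'].reshape(3,1),w['tvec'].reshape(3,1),K,np.zeros(4))[0].reshape(-1,2)
sw=lambda x,y:np.array([(x+.5)/1.5-.5,(y+.5)/1.5-.5])
P2=[p for i,p in enumerate(P) if i not in(6,7,10)]
PW=[(sw(277,326),(-52,-54,142)),(sw(446,326),(-52,54,142)),(sw(272,165),(-62,-75,22)),(sw(464,163),(-62,75,22))]
def f2(p):
    R,t=M(p); return np.concatenate([proj(c,R@(np.array(m)/1000)+t)[0]-np.array(q) for c,q,m in P2]+[projw(R@(np.array(m)/1000)+t)[0]-q for q,m in PW])
r=least_squares(f2,s.x,loss='soft_l1');R,t=M(r.x)
if __name__=='__main__':
    np.set_printoptions(precision=4,suppress=True)
    print(r.x,r.fun.reshape(-1,2).round(1).tolist())
    gp=R@[-.084,0,.124]+t;print('grip',gp)
    pl=lambda m:(projw(R@(np.array(m)/1000)+t)[0]+.5)*1.5-.5
    print('plate tops px fixed out',pl((-100,-17,139)),pl((-68,-17,139)),'paddle out',pl((-100,31,139)),pl((-68,31,139)))
    G,e=tri(a,sa(289,180),b,sb(105,108));print('slide',G,e,R.T@(G-t))
    # mug
    print('red',onplane(a,484/1.5625,345/1.5625,0),'glass',onplane(a,432/1.5625,315/1.5625,0))
    # mug rim centre: ellipse centre in side & scene
    C=lambda x,y:((x-470+.5)/4-.5+250,(y+.5)/4-.5+295)
    D=lambda x,y:((x-480+.5)/6-.5+295,(y-300+.5)/6-.5+150)
    print('rim',tri(a,D(615,379),b,C(654,61)), onplane(b,*C(654,61),.093),onplane(a,*D(615,379),.093))
    print('handle',tri(a,D(690,470),b,C(510,130)),onplane(b,*C(510,130),.055))
    print('base front',onplane(b,*C(648,246),0),onplane(a,*D(612,527),0))
E
python3 fit2.py
```

```text
[0.5663 0.1436 0.0336] [[-0.4, -0.9], [-0.5, 2.5], [0.3, -0.3], [-0.8, -2.0], [0.8, -1.1], [-0.7, 0.5], [-0.7, -1.3], [-0.4, 0.2], [0.4, -1.1], [-0.7, -1.1], [-3.1, -2.4], [0.6, -0.8], [-3.5, 4.5], [1.6, 5.0]]
grip [0.4823 0.1408 0.124 ]
plate tops px fixed out [320.0864 279.8554] [327.7211 307.5434] paddle out [412.5095 280.5309] [410.2214 308.4152]
slide [0.5202 0.1599 0.2835] 0.005267117435391465 [-0.0455  0.0178  0.2835]
red [ 0.3911 -0.1399  0.    ] glass [ 0.538 -0.137  0.   ]
rim (array([ 0.5116, -0.3133,  0.0893]), np.float64(0.0011422334714078913)) [ 0.5095 -0.3181  0.093 ] [ 0.5089 -0.309   0.093 ]
handle (array([ 0.4453, -0.3096,  0.0559]), np.float64(0.009770911137143554)) [ 0.4408 -0.312   0.055 ]
base front [ 0.5056 -0.3422  0.    ] [ 0.4937 -0.298   0.    ]
```

Request:
step_arm:
  series:
    - [12, -3, -15, 0.01, 0, 0.01, 85]
    - [24, -6, -30, 0.02, 0, 0.02, 85]
    - [36, -9, -45, 0.028, 0, 0.03, 85]
    - [45, -11, -58, 0.028, 0, 0.03, 85]
    - [45, -11, -58, 0.028, 0, 0.03, 85]

```text
clock: 2.7
eef_pos: [0.465, 0.1415, 0.1472]
ee_rot: [[-0.723, -0.03, 0.69], [-0.02, 1.0, 0.022], [-0.69, 0.002, -0.724]]
ft_force: [-1.2, 0.5, 0.0]
finger_gap: 0.991
gripper_force: 0.0
```

Request:
step_arm:
  series:
    - [10, 0, -12, 0, 0, 0, 80]
    - [20, -1, -23, 0, 0, 0, 72]
    - [31, -1, -34, 0, 0, 0, 72]
    - [31, -1, -34, 0, 0, 0, 72]
  grip_force: 30

```text
clock: 3.2
eef_pos: [0.4961, 0.1413, 0.1137]
ee_rot: [[-0.723, -0.031, 0.69], [-0.021, 1.0, 0.023], [-0.691, 0.002, -0.723]]
ft_force: [0.8, -0.1, -0.3]
finger_gap: 0.849
gripper_force: 0.0
```

```bash
python3 - <<'E'
from h import *
np.set_printoptions(precision=4,suppress=True)
s=arm.get_state();print(s['eef_pos'],s['qpos'],s['ft_force'],s['finger_gap'])
w=snap('wrist');b=snap('side')
W=cv2.resize(w['img'][100:300,130:370,::-1],None,fx=2.2,fy=2.2)
B=cv2.resize(b['img'][160:240,220:300,::-1],None,fx=3.2,fy=3.2,interpolation=cv2.INTER_CUBIC)
M=np.zeros((440,790,3),np.uint8);M[:,:528]=W;M[:256,532:788]=B
cv2.imwrite('pics/w2.png',M)
E
```

```text
[0.4961 0.1413 0.1137] [ 13.2312 -45.2035 -56.1114  35.9608  -7.8119   8.4028] [ 0.8113 -0.1449 -0.3102] 0.8489090049206844
```

View pics/w2.png

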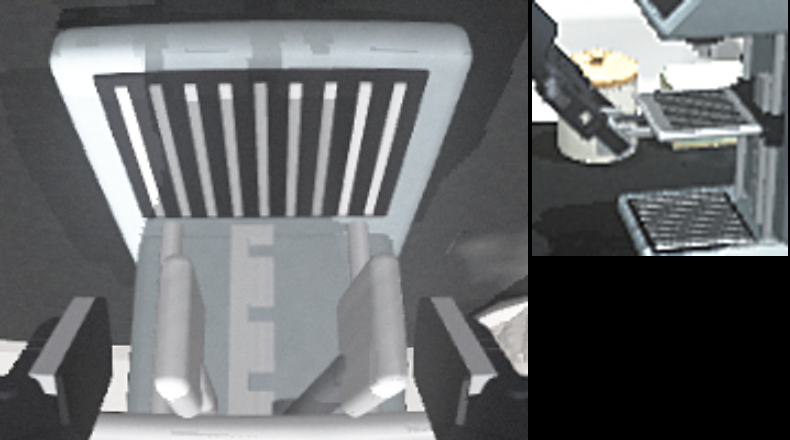

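The plates lie between the open pads: fixed plate outer face at x≈158, paddle at 405, pads at 100 and 420. The gripper should go about 3 mm towards the fixed plate before squeezing.

Request:
step_arm:
  series:
    - [0, -3, 0, 0, 0, 0, 66]
    - [0, -3, 0, 0, 0, 0, 60]
    - [0, -3, 0, 0, 0, 0, 54]
    - [0, -3, 0, 0, 0, 0, 48]
    - [0, -3, 0, 0, 0, 0, 44]
  grip_force: 30

```text
clock: 3.92
eef_pos: [0.4959, 0.1414, 0.1148]
ee_rot: [[-0.721, -0.037, 0.692], [-0.022, 0.999, 0.03], [-0.692, 0.006, -0.721]]
ft_force: [-6.1, 6.1, 4.2]
finger_gap: 0.514
gripper_force: 4.6
```

Request:
step_arm:
  series:
    - [0, 0, 0, 0, 0, 0, 40]
    - [0, 0, 0, 0, 0, 0, 36]
    - [0, 0, 0, 0, 0, 0, 32]
    - [0, 0, 0, 0, 0, 0, 30]
    - [0, 0, 0, 0, 0, 0, 30]
  grip_force: 30

```text
clock: 4.55
eef_pos: [0.4953, 0.1369, 0.111]
ee_rot: [[-0.724, -0.029, 0.689], [-0.021, 1.0, 0.019], [-0.69, -0.001, -0.724]]
ft_force: [6.7, -3.2, -5.2]
finger_gap: 0.397
gripper_force: 31.0
```

Request:
step_arm:
  series:
    - [0, 0, -6, 0, 0, 0, 30]
    - [0, 0, -13, 0, 0, 0, 30]
    - [0, 0, -20, 0, 0, 0, 30]
    - [0, 0, -27, 0, 0, 0, 30]
    - [0, 0, -34, 0, 0, 0, 30]
  grip_force: 30

```text
clock: 5.18
eef_pos: [0.4953, 0.1369, 0.0774]
ee_rot: [[-0.723, -0.028, 0.69], [-0.021, 1.0, 0.019], [-0.69, -0.001, -0.724]]
ft_force: [1.1, -5.8, -2.7]
finger_gap: 0.401
gripper_force: 31.9
```

Request:
step_arm:
  series:
    - [0, 0, -7, 0, 0, 0, 30]
    - [0, 0, -14, 0, 0, 0, 30]
    - [0, 0, -20, 0, 0, 0, 30]
    - [0, 0, -24, 0, 0, 0, 30]
    - [0, 0, -24, 0, 0, 0, 30]
  grip_force: 30

```text
clock: 5.8
eef_pos: [0.4953, 0.137, 0.0532]
ee_rot: [[-0.723, -0.028, 0.69], [-0.021, 1.0, 0.019], [-0.69, -0.001, -0.724]]
ft_force: [6.4, -4.4, -6.3]
finger_gap: 0.398
gripper_force: 31.5
```

```bash
python3 - <<'E'
from h import *
s=arm.get_state();print(s['eef_pos'],s['ft_force'],s['finger_gap'])
b=snap('side')
from fit2 import R,t
for h in(.142,.110,.105,.078):print(h,proj(b,[R@np.array([x,-.054,h])+t for x in(-.052,.052)]).round(1).tolist())
# vertical bright profile over the plate's right edge mid column
u=int(proj(b,[R@np.array([.0,-.054,.08])+t])[0][0]);print(u,b['img'][195:235,u].mean(1).round().astype(int))
E
```

```text
[0.49526243 0.13695242 0.05319551] [ 6.44750706 -4.40492699 -6.2949506 ] 0.39760426645433194
0.142 [[258.9, 201.7], [293.8, 199.2]]
0.11 [[258.6, 211.8], [293.2, 209.2]]
0.105 [[258.6, 213.4], [293.1, 210.8]]
0.078 [[258.4, 221.8], [292.5, 219.0]]
275 [230 211 205 225 224 212 187 197 191 174 189 152 102  75 121  81  80 115
  64  89  80  89 136  62 198 255 223 112  88 106  84 142  67 111  69 112
  80  88  80  84]
```

Request:
step_arm:
  series:
    - [0, 0, 0, 0, 0, 0, 50]
    - [0, 0, 0, 0, 0, 0, 66]
    - [0, 0, 0, 0, 0, 0, 78]
    - [0, 0, 0, 0, 0, 0, 78]
    - [0, 0, 0, 0, 0, 0, 78]

```text
clock: 6.48
eef_pos: [0.4962, 0.1386, 0.0556]
ee_rot: [[-0.722, -0.031, 0.692], [-0.021, 1.0, 0.023], [-0.692, 0.002, -0.722]]
ft_force: [0.7, -0.2, 0.4]
finger_gap: 0.914
gripper_force: 0.0
```

```bash
python3 - <<'E'
from h import *
s=arm.get_state();print(s['eef_pos'],s['ft_force'],s['finger_gap'])
b=snap('side')
print(b['img'][195:235,275].mean(1).round().astype(int))
w=snap('wrist')
W=cv2.resize(w['img'][60:330,80:420,::-1],None,fx=1.6,fy=1.6)
cv2.imwrite('pics/w3.png',W)
E
```

```text
[0.49616865 0.13860439 0.05563802] [ 0.74265595 -0.16340849  0.38481314] 0.9141751889844869
[231 210 205 224 224 213 188 198 193 172 190 195  65  93  79  67 124  82
  93 143  64  90  78  58 184 255 255 137  72 106  86 143  64 111  69 114
  81  89  80  84]
```

View pics/w3.png

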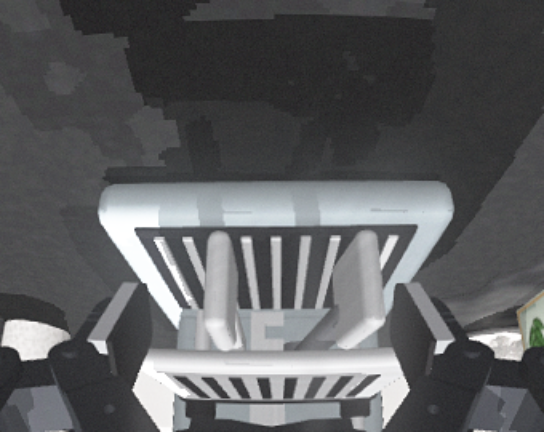

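The wrist view shows the paddle flared out again at (360,290) and the platform lower, resting over the foot. I'll check the drop in height against the earlier side picture.

```bash
python3 - <<'E'
from h import *
from fit2 import R,t
b=load('side');o=cv2.imread('pics/side2.png')
for u in(265,270,275,280):
    # top edge row of near plate edge via subpixel centroid of bright band
    x=(R.T@(onplane(b,u,220,.078)-t))[0]
    out=[]
    for im,h in((o,.142),(b['img'],.078)):
        g=im[:,u].mean(1); 
        r=int(round(proj(b,[R@np.array([x,-.054,h-.004])+t])[0][1])); 
        seg=g[r-5:r+6]; out.append((r,seg.round().astype(int).tolist(), ))
    print(u,x,out)
E
```

```text
265 -0.03305461223166452 [(203, [65, 92, 110, 194, 255, 144, 162, 167, 120, 55, 69]), (223, [99, 59, 200, 255, 252, 114, 75, 134, 74, 143, 69])]
270 -0.018508092379659294 [(202, [99, 102, 68, 141, 174, 227, 128, 165, 155, 72, 65]), (222, [57, 97, 167, 255, 255, 202, 87, 78, 90, 84, 95])]
275 -0.003943459214058471 [(202, [67, 113, 90, 211, 255, 171, 151, 169, 129, 53, 66]), (222, [78, 58, 184, 255, 255, 137, 72, 106, 86, 143, 64])]
280 0.010639321118238003 [(202, [79, 85, 136, 191, 254, 148, 209, 177, 102, 65, 74]), (221, [62, 97, 158, 255, 255, 213, 109, 68, 119, 83, 85])]
```

The plate's bright edge sits about 19 to 20 px below its old row, which matches a 64 mm drop, and the paddle has sprung out. The platform is therefore locked in the 0.032 notch. Retreating now and moving over to the mug.

Request:
step_arm:
  series:
    - [-15, 1, 16, 0, 0, 0, 85]
    - [-30, 1, 32, 0, 0, 0, 85]
    - [-34, 1, 70, 0, 0, 0, 85]
    - [-34, 0, 120, 0, 0, 0, 85]
    - [-30, -20, 155, 0, 0, 0, 85]

```text
clock: 7.2
eef_pos: [0.4664, 0.1196, 0.2139]
ee_rot: [[-0.719, -0.035, 0.694], [-0.023, 0.999, 0.026], [-0.694, 0.003, -0.72]]
ft_force: [0.5, -0.3, 0.8]
finger_gap: 0.997
gripper_force: 0.0
```

Request:
step_arm:
  series:
    - [0, -50, 0, 0, 0, 0, 85]
    - [0, -105, 0, 0, 0, 0, 85]
    - [0, -165, 0, 0, 0, 0, 85]
    - [-5, -225, 0, 0, 0, 0, 85]
    - [-10, -285, 0, 0, 0, 0, 85]

```text
clock: 7.82
eef_pos: [0.4555, -0.1691, 0.2113]
ee_rot: [[-0.72, -0.03, 0.693], [-0.022, 1.0, 0.021], [-0.693, -0.0, -0.721]]
ft_force: [0.9, 0.0, 0.3]
finger_gap: 0.996
gripper_force: 0.0
```

Request:
step_arm:
  series:
    - [-5, -55, 0, 0, 0, 0, 85]
    - [-10, -110, 0, 0, 0, 0, 85]
    - [-20, -140, 0, 0, 0, 0, 85]
    - [-20, -145, -10, 0, 0, 0, 85]
    - [-20, -145, -20, 0, 0, 0, 85]

```text
clock: 8.45
eef_pos: [0.436, -0.311, 0.1893]
ee_rot: [[-0.722, -0.031, 0.691], [-0.02, 1.0, 0.024], [-0.691, 0.003, -0.723]]
ft_force: [0.0, 0.3, 0.1]
finger_gap: 0.993
gripper_force: 0.0
```

```bash
python3 - <<'E'
from h import *
np.set_printoptions(precision=4,suppress=True)
s=arm.get_state();print(s['eef_pos'],s['ee_rot'],s['qpos'],s['ft_force'])
w=snap('wrist');snap('scene');snap('side')
cv2.imwrite('pics/w4.png',cv2.resize(w['img'][:,:,::-1],None,fx=1.5,fy=1.5))
R=cv2.Rodrigues(w['rvec'])[0];print(-R.T@w['tvec'].ravel())
E
```

```text
[ 0.436  -0.311   0.1893] [[-0.7223 -0.0312  0.6908]
 [-0.0204  0.9995  0.0238]
 [-0.6912  0.0031 -0.7226]] [-65.5719 -24.4218 -33.1134  61.2366  39.7056 -59.9736] [0.0206 0.2819 0.1494]
[ 0.2835 -0.3154  0.2424]
```

View pics/w4.png

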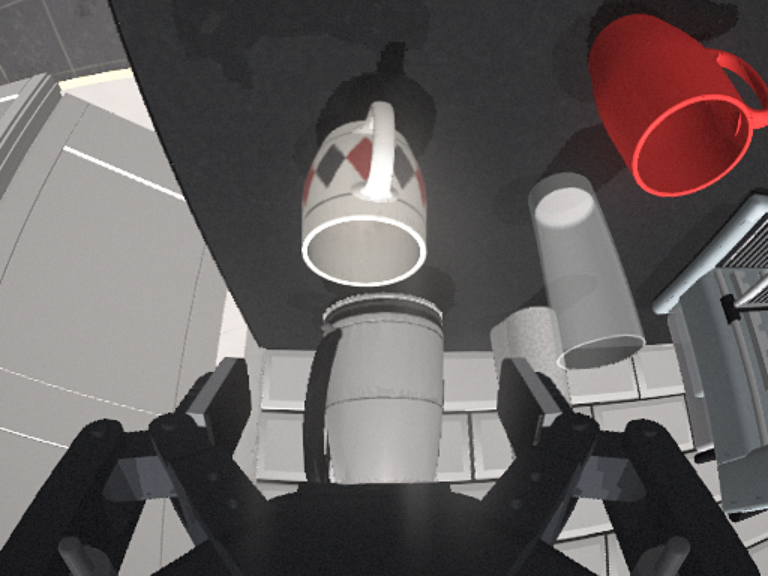

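The wrist view shows the mug with its rim centre at (364,251) and its handle loop from (382,103) to (375,195). The red mug and the glass are well to the right, at (690,150) and (585,270).

```bash
cat > wr.py <<'E'
from h import *
np.set_printoptions(precision=4,suppress=True)
def wray(w,x,y,sc=1.5):
    u=np.array([(x+.5)/sc-.5,(y+.5)/sc-.5])
    K=np.array([[w['fx'],0,w['cx']],[0,w['fy'],w['cy']],[0,0,1.]])
    n=cv2.fisheye.undistortPoints(u.reshape(1,1,2),K,np.zeros(4)).ravel()
    R=cv2.Rodrigues(w['rvec'])[0]; return -R.T@w['tvec'].ravel(), R.T@np.array([*n,1])
def wplane(w,x,y,z):
    o,d=wray(w,x,y); return o+d*(z-o[2])/d[2]
E
python3 - <<'E'
from wr import *
w=load('wrist')
L=wplane(w,303,251,.093);Rr=wplane(w,427,251,.093);print('rim',L,Rr,(L+Rr)/2)
print('near/far',wplane(w,366,215,.093),wplane(w,364,286,.093))
for p,z in(((384,140),.055),((382,103),.04),((383,120),.04),((375,195),.082),((383,160),.07)):print(p,wplane(w,*p,z))
E
```

```text
rim [ 0.5062 -0.3506  0.093 ] [ 0.5043 -0.2759  0.093 ] [ 0.5053 -0.3133  0.093 ]
near/far [ 0.4709 -0.3132  0.093 ] [ 0.5482 -0.3133  0.093 ]
(384, 140) [ 0.4508 -0.3039  0.055 ]
(382, 103) [ 0.4361 -0.3054  0.04  ]
(383, 120) [ 0.4485 -0.3043  0.04  ]
(375, 195) [ 0.467  -0.3085  0.082 ]
(383, 160) [ 0.4519 -0.3046  0.07  ]
```

Request:
step_arm:
  series:
    - [-6, 3, -35, 0, 0, -0.06, 70]
    - [-12, 7, -70, 0, 0, -0.12, 60]
    - [-18, 11, -105, 0, 0, -0.17, 50]
    - [-18, 11, -105, 0, 0, -0.17, 50]
    - [-18, 11, -105, 0, 0, -0.17, 50]

```text
clock: 9.22
eef_pos: [0.4192, -0.3013, 0.0881]
ee_rot: [[-0.714, 0.136, 0.687], [0.097, 0.991, -0.096], [-0.694, -0.002, -0.72]]
ft_force: [0.3, -0.7, -0.0]
finger_gap: 0.586
gripper_force: 0.0
```

```bash
python3 - <<'E'
from wr import *
s=arm.get_state();print(s['eef_pos'],s['ee_rot'],s['qpos'],s['finger_gap'])
w=snap('wrist');cv2.imwrite('pics/w5.png',cv2.resize(w['img'][:,:,::-1],None,fx=1.5,fy=1.5))
R=cv2.Rodrigues(w['rvec'])[0]
K=np.array([[w['fx'],0,w['cx']],[0,w['fy'],w['cy']],[0,0,1.]])
for P in((.446,-.3045,.055),s['eef_pos'],s['eef_pos']+.04*s['ee_rot'][:,2]):
  print(cv2.fisheye.projectPoints(np.array(P,float).reshape(1,1,3),w['rvec'].reshape(3,1),w['tvec'].reshape(3,1),K,np.zeros(4))[0].ravel()*1.5)
E
```

```text
[ 0.4192 -0.3013  0.0881] [[-0.7136  0.1361  0.6872]
 [ 0.0969  0.9907 -0.0957]
 [-0.6938 -0.0017 -0.7201]] [-64.6377 -32.2405 -50.56    43.81    35.4488 -47.7845] 0.5864342213106846Traceback (most recent call last):
  File "<stdin>", line 7, in <module>
cv2.error: OpenCV(4.12.0) /io/opencv/modules/calib3d/src/fisheye.cpp:83: error: (-215:Assertion failed) _tvec.getMat().isContinuous() && _rvec.getMat().isContinuous() in function 'projectPoints'
```

View pics/w5.png

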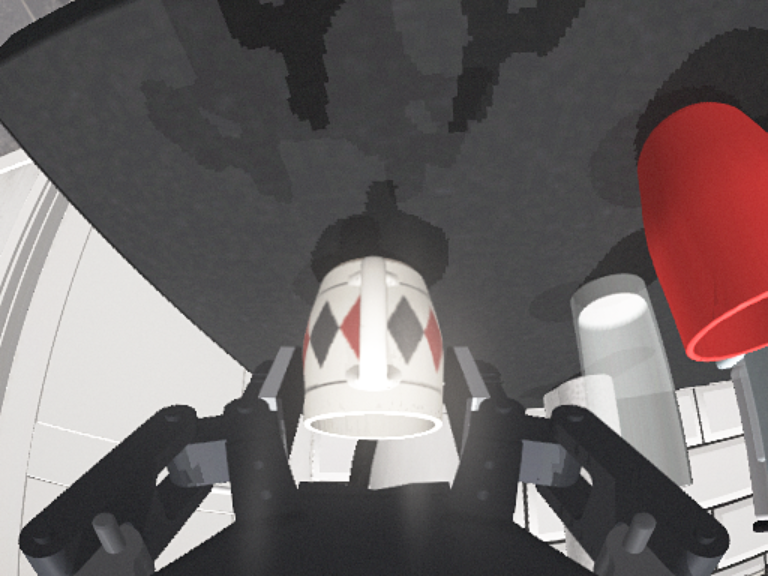

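The handle (373,310) lies midway between the pads (295 and 453) and in line with the tool. Advancing and gripping.

Request:
step_arm:
  series:
    - [14, -2, -14, 0, 0, 0, 50]
    - [28, -4, -29, 0, 0, 0, 50]
    - [41, -6, -43, 0, 0, 0, 50]
    - [41, -6, -43, 0, 0, 0, 40]
    - [41, -6, -43, 0, 0, 0, 32]
  grip_force: 70

```text
clock: 9.9
eef_pos: [0.4598, -0.3079, 0.0447]
ee_rot: [[-0.714, 0.138, 0.686], [0.099, 0.99, -0.096], [-0.693, -0.0, -0.721]]
ft_force: [-0.2, -0.1, 0.2]
finger_gap: 0.376
gripper_force: 0.0
```

Request:
step_arm:
  series:
    - [0, 0, 0, 0, 0, 0, 24]
    - [0, 0, 0, 0, 0, 0, 16]
    - [0, 0, 0, 0, 0, 0, 8]
    - [0, 0, 0, 0, 0, 0, 4]
    - [0, 0, 0, 0, 0, 0, 4]
  grip_force: 90

```text
clock: 10.52
eef_pos: [0.4593, -0.3071, 0.0432]
ee_rot: [[-0.714, 0.138, 0.686], [0.1, 0.99, -0.095], [-0.692, 0.001, -0.721]]
ft_force: [-5.0, 1.2, 5.4]
finger_gap: 0.117
gripper_force: 88.3
```

Request:
step_arm:
  series:
    - [0, 0, 5, 0, 0, 0, 4]
    - [0, 0, 15, 0, 0, 0, 4]
    - [0, 0, 35, 0, 0, 0, 4]
    - [0, 0, 60, 0, 0, 0, 4]
    - [0, 0, 85, 0, 0, 0, 4]
  grip_force: 100

```text
clock: 11.15
eef_pos: [0.4586, -0.3059, 0.1274]
ee_rot: [[-0.716, 0.138, 0.684], [0.102, 0.99, -0.093], [-0.691, 0.003, -0.723]]
ft_force: [1.0, -0.5, -1.7]
finger_gap: 0.12
gripper_force: 97.6
```

```bash
cat > mugpos.py <<'E'
from wr import *
s=arm.get_state();print(s['clock'],s['eef_pos'],s['ee_rot'].tolist(),s['ft_force'],s['finger_gap'])
w=snap('wrist');im=w['img'].astype(int)
# white mug rim: bright rows, print extents of bright low-saturation pixels in the gripper corridor
m=((im.min(2)>150)).astype(np.uint8);m[:, :180]=0;m[:,320:]=0
for y in range(160,320,8):
    x=np.flatnonzero(m[y]); print(y,(x.min(),x.max(),len(x)) if len(x) else None,end=' | ')
E
python3 mugpos.py
```

```text
11.15 [ 0.4586 -0.3059  0.1274] [[-0.7160624631737397, 0.1382620346316943, 0.6842062252077666], [0.10192646335248948, 0.9903916871863858, -0.09346283764447809], [-0.6905545198621253, 0.0028134910002723134, -0.7232748712394071]] [ 1.0022 -0.4622 -1.7273] 0.12001431997290679
160 None | 168 None | 176 None | 184 None | 192 None | 200 (np.int64(227), np.int64(271), 43) | 208 (np.int64(210), np.int64(287), 78) | 216 (np.int64(205), np.int64(292), 88) | 224 (np.int64(202), np.int64(317), 105) | 232 (np.int64(200), np.int64(296), 72) | 240 (np.int64(180), np.int64(319), 69) | 248 (np.int64(180), np.int64(319), 64) | 256 (np.int64(180), np.int64(319), 55) | 264 (np.int64(180), np.int64(319), 56) | 272 (np.int64(182), np.int64(316), 41) | 280 (np.int64(239), np.int64(259), 21) | 288 (np.int64(239), np.int64(259), 21) | 296 (np.int64(239), np.int64(259), 21) | 304 (np.int64(234), np.int64(264), 30) | 312 (np.int64(233), np.int64(265), 33) |
```

Request:
step_arm:
  series:
    - [0, 0, 25, 0, 0, 0, 4]
    - [0, 0, 50, 0, 0, 0, 4]
    - [0, 0, 75, 0, 0, 0.03, 4]
    - [0, 0, 95, 0, 0, 0.06, 4]
    - [0, 10, 100, 0, 0, 0.08, 4]

```text
clock: 11.82
eef_pos: [0.4592, -0.2972, 0.2287]
ee_rot: [[-0.72, 0.059, 0.691], [0.042, 0.998, -0.041], [-0.692, 0.0, -0.722]]
ft_force: [0.2, 0.2, -2.3]
finger_gap: 0.113
gripper_force: 97.7
```

Request:
step_arm:
  series:
    - [5, 25, 0, 0, 0, 0.03, 4]
    - [12, 55, 0, 0, 0, 0.06, 4]
    - [20, 90, 0, 0, 0, 0.09, 4]
    - [30, 125, 0, 0, 0, 0.09, 4]
    - [38, 160, 0, 0, 0, 0.09, 4]

```text
clock: 12.45
eef_pos: [0.4963, -0.1345, 0.2249]
ee_rot: [[-0.724, -0.031, 0.689], [-0.02, 1.0, 0.025], [-0.69, 0.004, -0.724]]
ft_force: [1.4, 0.5, -1.6]
finger_gap: 0.119
gripper_force: 97.7
```

Request:
step_arm:
  series:
    - [6, 35, 0, 0, 0, 0, 4]
    - [12, 70, 0, 0, 0, 0, 4]
    - [18, 100, 0, 0, 0, 0, 4]
    - [20, 123, 0, 0, 0, 0, 4]
    - [20, 130, 0, 0, 0, 0, 4]

```text
clock: 13.08
eef_pos: [0.5159, -0.0041, 0.2248]
ee_rot: [[-0.724, -0.035, 0.689], [-0.023, 0.999, 0.026], [-0.689, 0.003, -0.725]]
ft_force: [0.4, -0.3, -2.6]
finger_gap: 0.116
gripper_force: 97.8
```

```bash
cat > tilt.py <<'E'
from wr import *
from fit2 import R as Rm,t as tm
s=arm.get_state();print(s['clock'],s['eef_pos'],s['ee_rot'].tolist(),s['ft_force'],s['finger_gap'])
T=s['eef_pos'];z=s['ee_rot'][:,2];h=np.array([z[0],z[1],0]);h/=np.linalg.norm(h)
c0=T+.0505*h; print('mug axis est',c0[:2],'target',tm[:2],'d',tm[:2]-c0[:2])
b=snap('side');a=snap('scene')
E
python3 tilt.py; python3 - <<'E'
from wr import *
b=load('side');a=load('scene')
for c,n,P in((b,'side',(.515,0,.23)),(a,'scene',(.515,0,.23))):
    u,v=proj(c,P)[0].astype(int);r=40
    im=c['img'][v-r:v+r,u-r:u+r].astype(int)
    hsv=cv2.cvtColor(im.astype(np.uint8),cv2.COLOR_RGB2HSV)
    m=((hsv[...,2]>120)&(hsv[...,1]<40)).astype(np.uint8)
    k,l,st,ce=cv2.connectedComponentsWithStats(m);i=1+st[1:,4].argmax()
    print(n,u,v,st[i]+[u-r,v-r,0,0,0],ce[i]+[u-r,v-r])
    print('\n'.join(''.join('#' if q else '.' for q in row) for row in m[::2]))
E
```

```text
13.075 [ 0.5159 -0.0041  0.2248] [[-0.7242406103360719, -0.03475507336334157, 0.6886709106790723], [-0.022932750707902103, 0.9993905164689937, 0.026318900752260954], [-0.6891658924272177, 0.0032680984298049205, -0.7245962270448625]] [ 0.3512 -0.3039 -2.5549] 0.11553302534603567
mug axis est [ 0.5663 -0.0022] target [0.5689 0.1382] d [0.0025 0.1404]
side 266 183 [ 226  143   80   80 3927] [270.2282 183.1176]
.................###.........###.....#.....####.##############.#......##########
............................######...........###################################
............................#########..........#################################
..............................########...........###############################
..........................#....#####.........####.##############################
..................#########......#..##......####################################
....................#######..........###......##################################
......................######................####################################
.......................###.###...........
[... 5151 characters left out ...]
..................................#########.........
.............................................................#########..........
..............................................................########..........
............................................................############........
...........................................................##############.......
..........................................................################......
...........................................................##############.......
.............................................................##########.........
................................................................................
```

Request:
step_arm:
  series:
    - [0, 0, -12, 0, 0, 0, 4]
    - [0, 0, -32, 0, 0, 0, 4]
    - [0, 0, -55, 0, 0, 0, 4]
    - [0, 0, -77, 0, 0, 0, 4]
    - [0, 0, -90, 0, 0, 0, 4]

```text
clock: 13.8
eef_pos: [0.5157, -0.0073, 0.1337]
ee_rot: [[-0.725, -0.029, 0.688], [-0.019, 1.0, 0.022], [-0.689, 0.003, -0.725]]
ft_force: [0.2, 0.6, -1.5]
finger_gap: 0.119
gripper_force: 97.8
```

Request:
step_arm:
  series:
    - [0, 5, 0, 0, 0, 0, 4]
    - [0, 12, 0, 0, 0, 0, 4]
    - [0, 20, 0, 0, 0, 0, 4]
    - [0, 28, 0, 0, 0, 0, 4]
    - [0, 35, 0, 0, 0, 0, 4]

```text
clock: 14.42
eef_pos: [0.5172, 0.0294, 0.1379]
ee_rot: [[-0.721, -0.032, 0.692], [-0.022, 0.999, 0.024], [-0.692, 0.002, -0.722]]
ft_force: [0.0, -0.2, -3.0]
finger_gap: 0.116
gripper_force: 97.8
```

Request:
step_arm:
  series:
    - [0, 10, -3, 0, 0, 0, 4]
    - [0, 22, -5, 0, 0, 0, 4]
    - [0, 34, -5, 0, 0, 0, 4]
    - [0, 46, -5, 0, 0, 0, 4]
    - [0, 58, -5, 0, 0, 0, 4]

```text
clock: 15.05
eef_pos: [0.5168, 0.0875, 0.1319]
ee_rot: [[-0.722, -0.032, 0.691], [-0.022, 0.999, 0.024], [-0.691, 0.002, -0.723]]
ft_force: [1.2, -0.6, -1.8]
finger_gap: 0.113
gripper_force: 97.8
```

Request:
step_arm:
  series:
    - [0, 12, 0, 0, 0, 0, 4]
    - [0, 24, 0, 0, 0, 0, 4]
    - [0, 36, 0, 0, 0, 0, 4]
    - [0, 46, 0, 0, 0, 0, 4]
    - [0, 50, 0, 0, 0, 0, 4]

```text
clock: 15.68
eef_pos: [0.5168, 0.1375, 0.132]
ee_rot: [[-0.722, -0.033, 0.691], [-0.022, 0.999, 0.024], [-0.691, 0.002, -0.723]]
ft_force: [0.4, -0.3, -1.9]
finger_gap: 0.116
gripper_force: 97.8
```

Request:
step_arm:
  series:
    - [0, 0, 0, 0, 0, 0, 4]
    - [0, 0, 0, 0, 0, 0, 4]

```text
clock: 15.92
eef_pos: [0.517, 0.1363, 0.1322]
ee_rot: [[-0.722, -0.031, 0.691], [-0.021, 1.0, 0.023], [-0.691, 0.002, -0.722]]
ft_force: [-0.2, -0.1, -2.1]
finger_gap: 0.119
gripper_force: 97.8
```

```bash
python3 - <<'E'
from wr import *
b=snap('side')
t=np.array([.5665,.1405,0])
for z in(.078,.089,.182,.198):print(z,proj(b,[t+[-.041,0,z],t+[.041,0,z],t+[0,-.041,z]]).round(1).tolist())
im=b['img'][180:235,240:310]
ch=' .:-=+*#%@'
for i,row in enumerate(im): print(180+i,''.join('R' if int(p[0])>int(p[1])+50 else ch[int(p.mean())*10//256] for p in row))
E
```

```text
0.078 [[258.4, 213.5], [284.5, 211.9], [274.6, 218.7]]
0.089 [[258.5, 210.3], [284.7, 208.7], [274.7, 215.4]]
0.182 [[259.3, 181.7], [286.3, 180.4], [276.1, 186.1]]
0.198 [[259.4, 176.5], [286.6, 175.3], [276.3, 180.9]]
180 -::::*@@@@@@@@@@@@@@@%@*+*#####%%%%%%%%###*#@%**=------=**=---=+++++++
181 :-::::+@@@@@@@@@@@@@@+#=**#####%%%%%%%#####***#*-------=**=---=+++++++
182 :-::::.@@@@@%@@@@@@@@#++**#####%%%%%%%#####**-@*---===-=**=---=+++++++
183 ---:::.%@@@#=@@@@@@@++****#####%%%%%%######**+%*--=+**=+**=---=+++++++
184 --:--::.*#**+@@@@@@@++##*######%%%%%%######**+*=---=++++**=---=+++++++
185 -:::--::.:***@@@@@@@*+**%##################**#*+---==*++**----=+++++++
186 =:::::--:-###@@##*++##*###%%%###*%%%%##*##%#***+--==+*=+**---==+++++++
187 --:::::-:-+%%+@@@%%@@%######%%%%%@@@@%%%%####**+--==+*++**---==+++++++
188 ---:::::::.+%%@@@@@%@@%*##%%%%%%%%%%%%%%%####**+--==+*++*+---=++++++++
189 :-::::::::.:@@@@@@@@#%#+*##%%%%%%%%%%%%%%####*++--==+*++**---=++++++++
190 ::::::::::.-##@@@@@@#*#*+*##%%%%%%%%%%%%%###*+++--==+*++*+---=++++++++
191 .:::::::::.=*+ @@@@@*=*###**####%%%%%######****=--=
[... 2544 characters left out ...]
===+=**=--::--==+++++++++
226 ******+++**:.=+++==---:--:::---:==+++==-----:====-+*+**=---==+++++++++
227 :+++++=-==*=..:::----==+++==---:--:::----==+..===-**+**----==+++++++++
228 ....... -=+*:.+==------::::---==+++==----:-:-.====**+**----==+++++++++
229 .........====. :---==+++===---:-::::----==+++::===+++**----==+++++++++
230 .........-==*:.=---:-::::----==+++==----:-::::.:===-+**----==+++++++++
231 ..........-+*+..--==+++===---:-::::----==+++==:.===-+**----==+++++++++
232 ..........-==*:.--:::::::---==+++==----:-::::--::==-+*+---==++++++++++
233 ...........-==-..===+++==---:::::::---==+++=-=--.==-+*+=--===+++++++++
234 ...........-==+:.-:-::-:------+++==---:::+=--++==:=++**+=--==++++++++=
```

The side crop, printed as numbers, shows the mug upright: rim at cols 261 to 287 and base near row 213, just above the platform. It sits about 3 mm too far in x, so I'll lower it gently with x -2.

Request:
step_arm:
  series:
    - [-1, 0, -3, 0, 0, 0, 4]
    - [-2, 1, -6, 0, 0, 0, 4]
    - [-2, 1, -8, 0, 0, 0, 4]
    - [-2, 1, -9, 0, 0, 0, 4]
    - [-2, 1, -9, 0, 0, 0, 4]

```text
clock: 16.6
eef_pos: [0.515, 0.1375, 0.1231]
ee_rot: [[-0.722, -0.031, 0.691], [-0.021, 1.0, 0.023], [-0.691, 0.002, -0.722]]
ft_force: [-0.1, 0.2, -2.7]
finger_gap: 0.114
gripper_force: 97.8
```

Request:
step_arm:
  series:
    - [0, 0, -1, 0, 0, 0, 4]
    - [0, 0, -2, 0, 0, 0, 4]
    - [0, 0, -2, 0, 0, 0, 4]

```text
clock: 16.98
eef_pos: [0.5151, 0.1376, 0.1214]
ee_rot: [[-0.722, -0.031, 0.691], [-0.021, 1.0, 0.023], [-0.692, 0.002, -0.722]]
ft_force: [0.4, 0.8, -1.7]
finger_gap: 0.114
gripper_force: 98.0
```

Request:
step_arm:
  series:
    - [0, 0, -1, 0, 0, 0, 4]
    - [0, 0, -1.5, 0, 0, 0, 4]
    - [0, 0, -1.5, 0, 0, 0, 4]

```text
clock: 17.35
eef_pos: [0.5156, 0.1377, 0.1209]
ee_rot: [[-0.721, -0.031, 0.693], [-0.021, 1.0, 0.023], [-0.693, 0.002, -0.721]]
ft_force: [-1.8, 0.5, 2.3]
finger_gap: 0.114
gripper_force: 98.5
```

Contact came at TCP z 0.121, which puts the mug's base at 0.078. That confirms the notch height. Releasing.

Request:
step_arm:
  series:
    - [0, 0, 0, 0, 0, 0, 11]
    - [0, 0, 0, 0, 0, 0, 14]
    - [0, 0, 0, 0, 0, 0, 22]
    - [0, 0, 0, 0, 0, 0, 34]
    - [0, 0, 0, 0, 0, 0, 40]
  grip_force: 30

```text
clock: 17.98
eef_pos: [0.515, 0.1375, 0.1198]
ee_rot: [[-0.722, -0.031, 0.691], [-0.021, 1.0, 0.023], [-0.692, 0.002, -0.722]]
ft_force: [0.7, -0.2, -0.2]
finger_gap: 0.468
gripper_force: 0.0
```

Request:
step_arm:
  series:
    - [0, 0, 0, 0, 0, 0, 44]
    - [-12, 0, 12, 0, 0, 0, 44]
    - [-26, 0, 27, 0, 0, 0, 44]
    - [-41, -1, 43, 0, 0, 0, 44]
    - [-46, -1, 60, 0, 0, 0, 44]

```text
clock: 18.6
eef_pos: [0.4684, 0.1366, 0.1802]
ee_rot: [[-0.722, -0.032, 0.691], [-0.021, 0.999, 0.023], [-0.692, 0.002, -0.722]]
ft_force: [0.4, -0.5, -0.2]
finger_gap: 0.52
gripper_force: 0.0
```

```bash
python3 - <<'E'
from wr import *
s=arm.get_state();print(s['clock'],s['eef_pos'],s['qpos'],s['ft_force'],s['finger_gap'])
b=snap('side');a=snap('scene');w=snap('wrist')
ch=' .:-=+*#%@'
def show(c,v0,v1,u0,u1):
  for i,row in enumerate(c['img'][v0:v1,u0:u1]): print(v0+i,''.join('R' if int(p[0])>int(p[1])+50 else ch[int(p.mean())*10//256] for p in row))
show(b,186,222,255,292)
t=np.array([.5665,.1405,0])
print(proj(b,[t+[-.041,0,.171],t+[.041,0,.171],t+[0,-.041,.171]]).round(1).tolist())
# slide region in scene
show(a,155,185,190,235)
for y in(.023,0,-.023):print(y,proj(a,[t+[-.0455,y,.2835]]),proj(b,[t+[-.0455,y,.2835]]))
E
```

```text
18.6 [0.4684 0.1366 0.1802] [ 13.5636 -52.4741 -51.6259  47.6797  -8.0207   8.6222] [ 0.4174 -0.5029 -0.175 ] 0.5199560186944144
186 @@@@@+*+***###############***=#=+----
187 @@@@@*#****###############**++#++----
188 @@@@@**#%*###############*#**#*++----
189 @@@@++**##@########%#####*###**++----
190 @@%%%#**####%%%%%%%%%%%%%%###**++--=-
191 %%#%@@#*####%%%%%%%%%%%%#####**+=--=-
192 ###%#%#+*###%%%%%%%%%%%%#####*+==--=-
193 @@@@%*%++*###%%%%%%%%%%%####**++=--=-
194 @@@@@******#####%%%%%%#####***++=----
195 @@@@==*#####***#########***##*++=----
196 :...--*####%%%%##############*+=-----
197 ::::-R*##**%%%%%%%%%%%%%#####*==---==
198 ::::-R*#*==#%%%%%#%%%%%%#*###+-=---==
199 :::.-R*#+-:#%%%%#R*%%%%#+R*##=-=----=
200 :::.-R=*=::+#%%#+RR#%%%#RR+##-:+----=
201 :::.-RR=-:--#%%*RRR*%%%*RRR**-:+----=
202 :::.:-R-::-:+##RRRRR#%#RRRR==::+:---=
203 :.:.:-==::-:-*RRRRRR*#+RRRRR=:--.:--=
204 ::..:-++-:---+RRRRRRR*RRRRR==--..:--+
205 :....-+*-:--=*RRRRRRR*RRRRR++-:..:--+
206 :--+-=+*+::-*#*RRRRR*#+RRR=*+=:..:--+
207 *#*@#*+**-:=###+RRR+##*=RR**++...-==+
208 @@%###+**==*###*RR+####+R+**+-...-==+
209 %
[... 1536 characters left out ...]
...
174 =-:.....:-+#*+=---::........:-==+++==--:::...
175 ==-:.....:=***=-::........::-=++++==-::::....
176 ===-:.....:=++=:........::-=++++==---:.......
177 ====:......:--:........:-==+++==-----:.......
178 -===-:...............::-=++++=----==-:.......
179 -==+=-:.............:-=++++==---===-:........
180 --==+=:...........:--=+++==----===--:........
181 ---=+=-:........::-===+==----===--:..........
182 ---==+=:......::--=====---:-----:............
183 ----=+=-:...:--======---::.:::...............
184 ----====-:.:-=+++===--::.....................
0.023 [[206.7528 169.9575]] [[257.1316 146.0624]]
0 [[213.2055 166.6281]] [[258.6534 148.2793]]
-0.023 [[219.5344 163.3624]] [[260.235  150.5834]]
```

The mug stands upright on the platform, with its rim centre at about col 273.5 against 272.6 predicted (about 3 mm off). The slide grip's bright end is at scene (207,169), which agrees with (206.8,170) predicted for its left end. Next I'll move above and to the left of the slide with the fingers closed.

Request:
step_arm:
  series:
    - [0, 0, 30, 0, 0, 0, 20]
    - [3, 5, 65, 0, 0, 0, 0]
    - [8, 20, 100, 0, 0, 0, 0]
    - [15, 40, 130, 0, 0, 0, 0]
    - [27, 59, 131, 0, 0, 0, 0]

```text
clock: 19.38
eef_pos: [0.4976, 0.1966, 0.3144]
ee_rot: [[-0.719, -0.031, 0.695], [-0.02, 1.0, 0.024], [-0.695, 0.004, -0.719]]
ft_force: [-0.2, -0.1, 0.3]
finger_gap: 0.002
gripper_force: 0.0
```

Request:
step_arm:
  series:
    - [0, 0, 0, 0, 0, 0, 0]
    - [0, 0, 0, 0, 0, 0, 0]
    - [0, 0, 0, 0, 0, 0, 0]

```text
clock: 19.75
eef_pos: [0.4956, 0.1948, 0.3096]
ee_rot: [[-0.723, -0.03, 0.69], [-0.021, 1.0, 0.022], [-0.691, 0.001, -0.723]]
ft_force: [0.8, 0.5, -0.3]
finger_gap: 0.0
gripper_force: 0.0
```

```bash
python3 - <<'E'
from wr import *
s=arm.get_state();print(s['clock'],s['eef_pos'],s['ee_rot'],s['qpos'],s['ft_force'],s['finger_gap'])
w=snap('wrist')
R=cv2.Rodrigues(w['rvec'])[0].T;o=-R@w['tvec'].ravel()
def pw(P):
    d=R.T@(np.array(P)-o);th=np.arccos(d[2]/np.linalg.norm(d));n=d[:2]/np.hypot(*d[:2]);return np.array([w['cx'],w['cy']])+w['fx']*th*n
for y in(.012,.022,.032):print('slide pred',y,pw([.5205,.1405+y,.2835]))
print('tip',pw(s['eef_pos']))
ch=' .:-=+*#%@'
c=pw([.5205,.1625,.2835]).astype(int)
v0,u0=c[1]-38,c[0]-60
for i,row in enumerate(w['img'][v0:v0+90:2,u0:u0+120]): print(v0+2*i,u0,''.join(ch[int(p.mean())*10//256] for p in row))
E
```

```text
19.75 [0.4956 0.1948 0.3096] [[-0.723  -0.0304  0.6902]
 [-0.0212  0.9995  0.0219]
 [-0.6905  0.0012 -0.7233]] [ 22.5487 -38.6881 -30.3908  56.5374 -14.1494  15.413 ] [ 0.8369  0.525  -0.2892] 0.000325800351516667
slide pred 0.012 [182.8692 217.2515]
slide pred 0.022 [197.7593 217.616 ]
slide pred 0.032 [212.8688 217.9364]
tip [247.9257 243.5648]
179 137 ......................................................................................::......:........................-
181 137 .........................................:............................................::.::.....:.....::...:...........-
183 137 .........................................................................................:..:........:.....:...:.:.....-
185 137 ..........................................................................................:::.:..............:....::.:.-
187 137 .........................................................................................::.......:..::....:..:.....:..-
189 137 ..................................................................................................
[... 4353 characters left out ...]
#################:..............-----------:.......:---
259 137 ##############################%#----------------------:=########################%*:.............:-----:-----:.......:---
261 137 ###############################+===+++++++++++++++====-:-#######################%=..............:------:--:-:.......:--:
263 137 ##################%##%#%########******************+++++=-:+####################%*-.................::=++++++=.......=+++
265 137 ##########################%########%%%%%%%##########**+++=::-###%#############*+:................. .....-+++=.......=++=
267 137 ##################################%%@@@@@@@@@@%%%%%%##**++=-:=#%#############=............................-+=.......+*-.
```

The slide grip's end shows at wrist cols 185 to 213, rows 211 to 229, against (198,218) predicted, and the fingers are clear on its left side. Going in beside it and pushing.

Request:
step_arm:
  series:
    - [10, 1, -10, 0, 0, 0, 0]
    - [20, 1, -21, 0, 0, 0, 0]
    - [32, 1, -33, 0, 0, 0, 0]
    - [32, 1, -33, 0, 0, 0, 0]
    - [32, 1, -33, 0, 0, 0, 0]

```text
clock: 20.42
eef_pos: [0.528, 0.1964, 0.2774]
ee_rot: [[-0.722, -0.031, 0.691], [-0.021, 1.0, 0.023], [-0.691, 0.002, -0.723]]
ft_force: [0.0, 0.0, -0.7]
finger_gap: -0.002
gripper_force: 0.0
```

Request:
step_arm:
  series:
    - [0, -8, 0, 0, 0, 0, 0]
    - [0, -16, 0, 0, 0, 0, 0]
    - [1, -24, 0, 0, 0, 0, 0]
    - [1, -32, 0, 0, 0, 0, 0]
    - [1, -40, 0, 0, 0, 0, 0]

```text
clock: 21.05
eef_pos: [0.5293, 0.156, 0.2784]
ee_rot: [[-0.721, -0.031, 0.692], [-0.021, 1.0, 0.023], [-0.692, 0.002, -0.721]]
ft_force: [0.8, 3.3, 0.0]
finger_gap: 0.001
gripper_force: 0.9
```

Request:
step_arm:
  series:
    - [0, -5, 0, 0, 0, 0, 0]
    - [0, -10, 0, 0, 0, 0, 0]
    - [0, -14, 0, 0, 0, 0, 0]
    - [0, -14, 0, 0, 0, 0, 0]

```text
clock: 21.55
eef_pos: [0.5291, 0.1423, 0.2779]
ee_rot: [[-0.722, -0.031, 0.691], [-0.021, 1.0, 0.023], [-0.692, 0.002, -0.722]]
ft_force: [0.9, 2.1, -0.4]
finger_gap: 0.003
gripper_force: 0.8
```

Request:
step_arm:
  series:
    - [0, -3, 0, 0, 0, 0, 0]
    - [0, -5, 0, 0, 0, 0, 0]
    - [0, -5, 0, 0, 0, 0, 0]

```text
clock: 21.92
eef_pos: [0.5289, 0.142, 0.2781]
ee_rot: [[-0.722, -0.041, 0.691], [-0.023, 0.999, 0.035], [-0.692, 0.009, -0.722]]
ft_force: [2.1, 11.6, -0.2]
finger_gap: -0.001
gripper_force: 5.8
```

The force rose to 11.6 N while the tool stood still, so the slide is at its end stop (about 46 mm of travel). Backing off.

Request:
step_arm:
  series:
    - [0, 7, 0, 0, 0, 0, 0]
    - [0, 12, 0, 0, 0, 0, 0]
    - [-10, 12, 10, 0, 0, 0, 0]
    - [-30, 12, 31, 0, 0, 0, 0]
    - [-45, 12, 60, 0, 0, 0, 0]

```text
clock: 22.55
eef_pos: [0.4826, 0.1489, 0.3378]
ee_rot: [[-0.723, -0.031, 0.69], [-0.021, 1.0, 0.022], [-0.69, 0.001, -0.723]]
ft_force: [0.2, -0.3, 1.6]
finger_gap: 0.001
gripper_force: 0.0
```

```bash
python3 - <<'E'
from wr import *
s=arm.get_state();print(s['clock'],s['eef_pos'],s['ft_force'])
w=snap('wrist');b=snap('side');a=snap('scene')
ch=' .:-=+*#%@'
def show(c,v0,v1,u0,u1,k=1):
  for i,row in enumerate(c['img'][v0:v1:k,u0:u1]): print(v0+k*i,''.join('R' if int(p[0])>int(p[1])+50 else ch[int(p.mean())*10//256] for p in row))
show(a,150,185,190,235)
show(b,186,222,250,292)
t=np.array([.5665,.1405,0])
print(proj(a,[t+[-.045,-.025,.2835]]))
E
```

```text
22.55 [0.4826 0.1489 0.3378] [ 0.2262 -0.306   1.6107]
150 %%@@@@%%%%%%%%##%#######+=-==---::...........
151 #%%%@@@@%%%%%#%%%%%%####+-----::::...........
152 **#%%%@@@%%%%%%%%%####**+-::::::::...........
153 ****#%%%@@@%%%#######**+=-:::::..............
154 #**+**#%%%%%%######***+=-::......::::....:...
155 ###*+**##%%##**##***+=-:::......:---::.:.....
156 %####*******+=+***+=-::....::::::-=-::.......
157 #%#%###**++===++++=-:.....:---:::-==-:.......
158 %%%#%####*+======-:.......:--::.::---:.......
159 %#%%#####**+===-:..........:----:::--:.......
160 %%%#####**++=-::..........:=+**+-::-::.......
161 ######***+=-::..........:-+*%%%*=:::::.......
162 ####***+=-::..........:-=+#%%%%#+-::::.......
163 ##***+=--:...........:-+**#%%%##*=:.::.......
164 ***++=-:............:-+**++*###*+-:...::.....
165 *++=-:..............:=*#*+=+**+=-:...:::.....
166 +=-::...............:=*#*+=====-:.....:::....
167 ---=-:.............::-+**+==--::.......::....
168 :-+*+-............::--=+**=-::........:--::..
169 .-+*+-..........::-----=++=:........:--==-:..
170 ::===:........::-----:::--:........:-=+++
[... 1718 characters left out ...]
RR+##*=RR**+=...-==+
208 ==**#@@%###++*==*###*RR=*###+R=**+-...---+
209 .=**#%@%%%%*+****###*+=*####*+***+:...---+
210 ..*##**#%%##*+****###***####****++:...-=-+
211 :.=###+=-:--++=+****######*****+++-:...--+
212 :::*##*++---=**++*************+*+++=....-+
213 :::-###*+-:.=*******************==++:...:*
214 --::+###++=--********######****+:-=+=....+
215 -=-:-+++++==--=***##########**+=-+-++=....
216 ----:=+++++-:.:-==***********+:.::.=++-...
217 ::::::++**++=---::--===-=----=---::-++=:..
218 -::::.=###++=::---=--:..:.:.+++****=+#+-..
219 =====++*##+=+:::.+*+******##@@@@@@@%%@*+:.
220 *%*****+*@@##*###@@@@@@@@@@@@@@@@@@@@@#*:.
221 ++++++++*@@@@@@@@@@@@@@@@@@@*%%###*+++==:.
[[219.9606 163.0115]]
```

The slide's bright end moved from scene (207,169) to (220,162), the predicted right end. The mug and platform haven't moved, and the robot is touching nothing. I'll let the arm settle briefly, then hand in.

Request:
step_arm:
  series:
    - [0, 0, 0, 0, 0, 0, 0]
    - [0, 0, 0, 0, 0, 0, 0]
    - [0, 0, 0, 0, 0, 0, 0]

```text
clock: 23.08
eef_pos: [0.4839, 0.1493, 0.336]
ee_rot: [[-0.724, -0.031, 0.689], [-0.022, 1.0, 0.022], [-0.69, 0.001, -0.724]]
ft_force: [0.5, 0.0, -0.4]
finger_gap: 0.002
gripper_force: 0.0
```

```bash
python3 -c "
from plant import arm
print(arm.close_job())"
```

```text
the job is handed in; nothing more can be done
None
```

I handed the job in at 23 s without a verdict shown; by my own measurements the platform is locked in the second notch, the mug stands upright within about 3 mm of the spout axis front to back (its sideways position was not re-measured after placing), and the slide is at its right end stop.

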